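# Draw a drawer knob out from between two boxes with the shoehorn

### The arm

A 7-joint arm with a two-finger parallel gripper is mounted at the origin on the work surface. World frame = base frame: x ahead of the robot, y to its left, z up, the work surface at z = 0. Lengths are in m, angles in rad, forces in N, time in s.
With the tool pointing down it reaches from about 0.35 to 0.9 m from the base axis. Payload 7.2 kg.
Tool frame: the origin (TCP) lies at the very end of the fingers, on their centre line; the grasp point (between the pads) lies arm.grasp_offset behind it (arm.grasp_offset is the distance from the TCP to the grasp point, in m); z points along the fingers, y is the line along which they close (so a half turn about z gives the same grasp; the last joint's range is limited). The gripper opens to 88 mm and grips with 3 to 60 N. Pads are 20 mm wide; open, the fingers measure 115 mm over their backs; the gripper's body (75 mm by 178 mm) begins 61 mm behind the grasp point.
Start: joints at [-1.264, 0.411, -0.013, 1.596, 0.006, 1.134, -0.082], TCP at [0.229, 0.582, 0.223] pointing down, gripper open.
Joint ranges: [-2.95, 2.95], [-0.29, 1.99], [-1.47, 1.44], [0.14, 2.54], [-1.03, 4.17], [0.13, 1.85], [-2.86, 2.86]. Speed limits (rad/s): [2.39, 2.39, 3.01, 3.01, 3.14, 3.14, 3.14].

### API

Orientations are given as a unit quaternion [x, y, z, w].
In Python, from workcell import arm gives the robot as it stands.
- The arm moves only by the tool move_arm, never from a script. Its argument "series" is a list of rows, each a list of 3 entries, a list of its own where there are three numbers: the shift along the tool's x, y, z in m, then the turn, a rotation vector about the tool's x, y, z in degrees, then the opening in per cent of the stroke, from 0 (shut) to 100 (fully open). In form: [[[tx, ty, tz], [rx, ry, rz], claw], ...]. A call has 1 to 8 rows; each row is the pose to reach, as a shift and turn from the pose commanded when the call began, along the tool's axes at that moment; what a row does not reach only later rows make up. A row lasts 1/12 s, in which the tool goes at most 41.7 mm and 7.16 degrees, less where a joint would pass 70% of its speed; a pose out of reach is approached as far as the arm can. A call with a gripper value outside its range is refused whole. The fingers move at their own pace and stop on an object; "force" is the grip in N (left out, the last holds). Time passes only in rows, so rows that repeat a pose let the fingers close. It gives the time, the measured TCP pose, the force, the opening and the grip force at its end, in the units of the state.
- arm.get_obs(): the state, without advancing time (a new reading comes with each control period).
- arm.capture(name): name is "scene" or "top"; returns (picture, depth): 400x640x3 uint8, red, green, blue; 400x640 float32, m along the optical axis (not along the pixel's ray), 0 where there is no reading.
- arm.get_calibration(name): a dict with "intrinsics" (3x3 intrinsics, pixels), "D" ([k1, k2, p1, p2, k3] as OpenCV has them; the pictures are not rectified), "R" (3x3) and "t" (3): a world point X has camera coordinates R X + t. Camera axes: x right, y down, z forward; pixel columns grow to the right and rows downward; lengths in m; the calibration is good to about 2 mm. A picture is of the moment at which its call begins. get_calibration takes no time and is no camera call.
- arm.job_done(): hands the job in; it is judged then, once.
The state is a dict: "clock": time; "qpos": joint angles; "dq": joint speeds; "joint_efforts": joint torques, N m; "tcp_pos": TCP position; "tool_rot": TCP orientation; "wrist_force": force on the tool from outside, world axes, zero at the start; "moment": the same for the moment, N m; "grip_width": finger opening in m; "gripper_force": force on a finger pad.
Only numpy, scipy, OpenCV 4.12 (cv2) and the standard library are available. Lean on these libraries where they do the work, as an engineer would, in place of code of your own. Each camera call takes 0.05 s, during which the arm holds its last target. There are 200 camera calls.

### The job

The oak drawer knob has ended up in the narrow gap between the two storage boxes. Pull the shoehorn straight up out of its holder, reach down behind the knob with the blade and draw the knob towards the robot until all of it is on the cork mat, never touching the knob with the gripper; then put the shoehorn back in its holder, blade down and all the way in. Leave the holder, the jar, the flask tin and the polish tin standing where they are.

Things in the scene. Friction and masses are not known exactly. Their poses are not given: they have to be found in the camera images.
- shoehorn: Shoehorn, 200 mm long, about 120 g, standing upright, blade down, in the holder. Origin at the middle of the blade's lower end, z up along it, x square to the blade, y across it. Red plastic handle from z = 92 to 200 mm: flat bar 14 mm (x) by 24 mm (y); grip it (it may lean a little) across x at about z = 165 mm. For the blade see blade_tip.
- blade_tip (a point): Same point and axes as the shoehorn's origin. Steel blade from z = 0 to 90 mm, 36 mm wide (y), 4 mm thick, slightly dished: its side edges curl towards -x, so the hollow side looks to -x (roughly to the robot at the start). It lies between x = -4 and +4 mm; the hollow face of its flat middle, 16 mm wide, is at x = 0.
- holder: Grey upright slot holder on a dark steel foot 90 (x) x 110 (y) x 8 mm; loose, 0.9 kg. Origin: centre of its underside, z up. Slot 18 (x) x 44 mm (y) over the origin, inner floor at z = 8 mm, straight walls to 74 mm, then a mouth flaring by 9 mm each side up to 90 mm. The shoehorn's axes lie along its axes. Left or right (the jar on the other side), turned up to 0.45 rad from the world's x.
- boxes: Two closed storage boxes, fixed, brown (+y) and blue with grey lid (-y), each 150 (x) x 110 (y) x 70 mm high, with a gap 50 mm wide between them that runs along x through the origin, open at both ends. Origin on the shelf in the middle of the gap; -x points roughly to the robot (turned up to 0.25 rad). The near mouth is at x = -75 mm.
- mat (a point): Centre of the cork mat, 90 x 90 mm, flat on the shelf just in front of the near mouth of the gap, at x = -125 mm, y = 0 in the boxes' frame; its axes are the boxes' axes. It is 1 mm thin and offers no edge to things sliding over it.
- knob: Oak drawer knob lying face down on the shelf in the gap, about 20 g: round head 34 mm across up to 11 mm high, then a neck 17 mm across up to 26 mm. Origin at the centre of its underside. Slides easily, does not roll.
- jar: Green glass jar with a metal lid, 68 mm across, 100 mm high, loose; origin at the centre of its underside.
- tin: Flask-shaped steel tin with a dark twist cap, 30 x 75 mm, 115 mm high, loose; origin at the centre of its underside. Stands far left.
- polish: Flat black shoe polish tin, 72 mm across, 24 mm high, loose; origin at the centre of its underside. Lies far right.
Not all that is in view belongs to the job. What is shaped like the holder but blue or purple is not meant.

How it is judged:
On the way, in this order (a step that is already met when the one before it is completed fails the run):
1. the shoehorn has been pulled out of its holder (horizontal distance between blade_tip and holder above 0.08 m), for 0.1 s.
2. the whole knob rests on the cork mat, while the shoehorn is still out of its holder (x of knob in the frame of mat between -0.032 and 0.032 m and y of knob in the frame of mat between -0.032 and 0.032 m and height (world z) of knob below 0.03 m and linear speed of knob below 0.02 m/s and horizontal distance between blade_tip and holder above 0.08 m), for 0.2 s.
At the end, for the whole second after the job is handed in: The knob rests on the shelf with its centre within 32 mm of the mat's centre along and across the mat; the shoehorn stands in its holder, blade tip under 30 mm above the holder's underside and within 25 mm of its axis, leaning under 0.25 rad; both at rest (x of knob in the frame of mat between -0.032 and 0.032 m and y of knob in the frame of mat between -0.032 and 0.032 m and height (world z) of knob below 0.03 m and linear speed of knob below 0.02 m/s and z of blade_tip in the frame of holder below 0.03 m and horizontal distance between blade_tip and holder below 0.025 m and angle between shoehorn's own z axis and vertical below 0.25 rad and linear speed of shoehorn below 0.03 m/s); the robot touches nothing.
It fails at once if the gripper or the arm touches the knob (contact force between any of the fingers, the arm and knob above 0.2 N).
It fails at once if the holder is tipped by over 0.3 rad or shifted by over 40 mm (distance of holder from where it was at the start of the episode above 0.04 m or angle between holder's own z axis and vertical above 0.3 rad).
It fails at once if the jar, the flask tin or the polish tin is tipped by over 0.3 rad or shifted by over 25 mm ((distance of jar from where it was at the start of the episode above 0.025 m or angle between jar's own z axis and vertical above 0.3 rad) or (distance of tin from where it was at the start of the episode above 0.025 m or angle between tin's own z axis and vertical above 0.3 rad) or (distance of polish from where it was at the start of the episode above 0.025 m or angle between polish's own z axis and vertical above 0.3 rad)).
It also fails if it takes over 58 s, if anything falls off the work surface, if the arm or the gripper's body presses on something with over 40 N, if the wrist force passes 120 N, or if a joint passes its speed limit or range.

## Working session

There is one attempt and no reset: what is moved stays moved. The work goes in short steps, Python scripts to look and compute and a tool call to move; the robot and the scene stay as the last step left them, time stands still between calls to the robot, and variables do not carry over. Pictures are saved under pics/ and viewed, at most 12 in all, crops included, and the job is handed in when it is done.

Besides the shell and the picture viewer there is one more tool, called after "Emit:" as name(argument=value, ...), one argument or row to a line, values as JSON. move_arm: Moves the arm, as the interface text tells. Its arguments: {"type":"object","properties":{"series":{"type":"array","items":{"type":"array"}},"force":{"type":"number"}},"required":["series"]}

```bash
mkdir -p pics; python3 - <<'E'
from workcell import arm
import cv2,numpy as np
for n in ("scene","top"):
    p,d=arm.capture(n); cv2.imwrite(f"pics/{n}0.png",p[:,:,::-1]); np.save(f"pics/{n}0.npy",d)
    c=arm.get_calibration(n); print(n,np.round(c["intrinsics"],1).tolist(),c["D"],np.round(c["R"],3).tolist(),np.round(c["t"],3))
o=arm.get_obs(); print(o, arm.grasp_offset)
E
```

```text
scene [[512.2, 0.0, 321.0], [0.0, 512.2, 194.7], [0.0, 0.0, 1.0]] [-0.06556584  0.          0.          0.          0.        ] [[-0.54, 0.841, 0.013], [0.711, 0.465, -0.527], [-0.45, -0.275, -0.85]] [ 0.271 -0.35   1.599]
top [[491.5, 0.0, 320.3], [0.0, 491.5, 197.3], [0.0, 0.0, 1.0]] [-0.03372209  0.          0.          0.          0.        ] [[-0.006, -1.0, -0.009], [-0.986, 0.007, -0.167], [0.167, 0.008, -0.986]] [0.014 0.522 1.084]
{'clock': 0.1, 'qpos': array([-1.264225  ,  0.41182737, -0.01269813,  1.59691363,  0.00560301,
        1.13432203, -0.08221312]), 'dq': array([-7.36880575e-04, -4.38549233e-04, -7.84069098e-05, -3.80118969e-03,
       -1.58835698e-03,  9.44948936e-04, -1.45477468e-03]), 'joint_efforts': array([ 2.65302777e-03, -5.89092708e+01,  6.44132663e-01, -2.91708899e+01,
       -5.36913704e-02,  1.45144702e-02,  3.52851964e-05]), 'tcp_pos': array([0.22866941, 0.58119186, 0.22190774]), 'tool_rot': array([ 1.86291208e-01,  9.82494311e-01, -7.12969088e-04, -7.95112196e-05]), 'wrist_force': array([ 0.13207893, -0.00464542, -0.80361796]), 'moment': array([ 0.00683248, -0.01744285, -0.01262495]), 'gripper_force': 0.0, 'grip_width': 0.08829384177128462} 0.0187
```

View pics/top0.png

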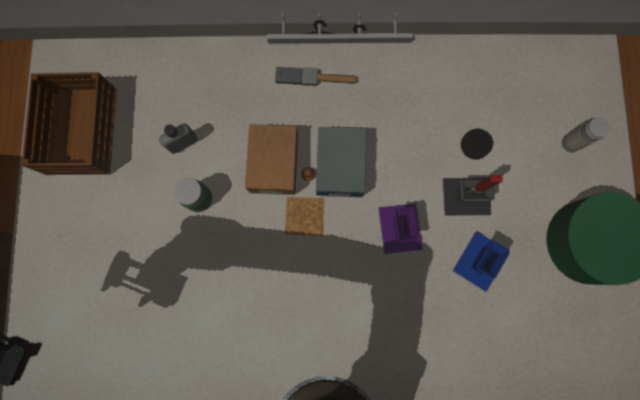

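View pics/scene0.png

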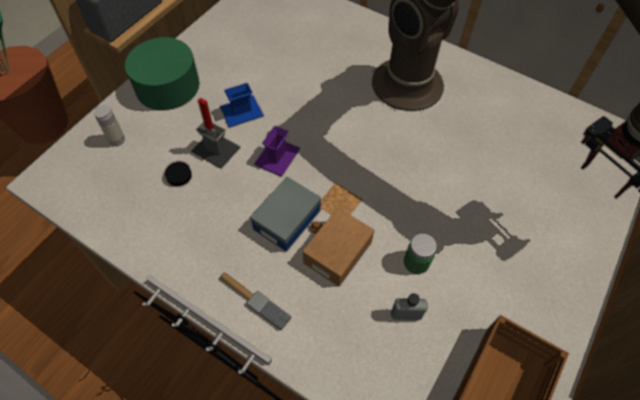

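Top: the holder candidates are grey with a red handle (467,196), purple (401,228) and blue (481,262). Grey fits, since it has the dark foot and holds the shoehorn. Boxes are at (272,158) and (341,160), the knob at (308,173), the mat at (305,216), the jar at (194,194), the tin at (177,137) and the polish at (477,144). The scene view agrees: holder (213,143), shoehorn top (203,100). Next is an enlarged crop to confirm.

```bash
cat > h.py <<'E'
from workcell import arm
import cv2,numpy as np
def ray(n,uv):
    c=arm.get_calibration(n); R=np.array(c["R"]);t=np.array(c["t"])
    q=cv2.undistortPoints(np.array(uv,float).reshape(-1,1,2),np.array(c["intrinsics"]),np.array(c["D"])).reshape(-1,2)
    d=np.c_[q,np.ones(len(q))]@R
    return -R.T@t,d
def onz(n,uv,z):
    o,d=ray(n,uv); return o+d*((z-o[2])/d[:,2])[:,None]
def cloud(n,d):
    v,u=np.mgrid[0:400,0:640]; o,r=ray(n,np.c_[u.ravel(),v.ravel()]); 
    return (o+r*d.ravel()[:,None]).reshape(400,640,3)
def proj(n,X):
    c=arm.get_calibration(n)
    return cv2.projectPoints(np.array(X,float).reshape(-1,1,3),cv2.Rodrigues(np.array(c["R"]))[0],np.array(c["t"],float),np.array(c["intrinsics"]),np.array(c["D"]))[0].reshape(-1,2)
E
python3 - <<'E'
import cv2,numpy as np
t=cv2.imread("pics/top0.png");s=cv2.imread("pics/scene0.png")
b=lambda i,x,y,w,h,k:cv2.resize(i[y:y+h,x:x+w],None,fx=k,fy=k,interpolation=cv2.INTER_CUBIC)
A=b(t,430,160,80,60,5);B=b(s,180,90,80,80,5)[:300];B=b(s,180,90,80,60,5)
B=b(s,175,92,100,75,4)
C=b(t,240,115,160,60*2,2.5) if 0 else b(t,240,115,133,100,3)
D=b(t,275,160,66,50,6)
D=cv2.resize(t[150:240,275:335],(200*1,300))
D=cv2.resize(t[150:240,270:390],(400,300))
cv2.imwrite("pics/c1.png",np.clip(np.vstack([np.hstack([A,B]),np.hstack([cv2.resize(C,(400,300)),D])])*1.6,0,255).astype('u1'))
from h import *
for n in("top","scene"):
    P=cloud(n,np.load(f"pics/{n}0.npy")); im=cv2.imread(f"pics/{n}0.png").astype(int)
    red=(im[:,:,2]>90)&(im[:,:,1]<50)&(im[:,:,0]<60)
    lim=(P[...,1]<-.2)&(P[...,1]>-.5)&(P[...,0]>.4)&(P[...,2]>.05)
    q=P[red&lim]; print(n,len(q),np.round(q.min(0),3),np.round(q.max(0),3),np.round(np.median(q,0),3))
    top=q[q[:,2]>.195];print(len(top),np.round(top.mean(0),4))
    # box tops
    m=(abs(P[...,2]-.07)<.005)&(abs(P[...,1])<.2)&(P[...,0]>.5)
    m=cv2.morphologyEx(m.astype('u1'),cv2.MORPH_OPEN,np.ones((3,3)))
    k,l,st,ce=cv2.connectedComponentsWithStats(m)
    for i in range(1,k):
        if st[i,4]>300:
            r=cv2.minAreaRect(P[l==i][:,:2].astype('f4'));print("box",st[i,4],r,np.round(P[l==i].mean(0),4))
E
```

```text
top 64 [ 0.524 -0.347  0.203] [ 0.535 -0.327  0.212] [ 0.53  -0.337  0.208]
64 [ 0.5295 -0.3368  0.208 ]
box 3006 ((0.6130441427230835, 0.1228431910276413), (0.1103416234254837, 0.1514018326997757), 87.6318359375) [0.6115 0.1227 0.0706]
box 3035 ((0.6055659055709839, -0.03697013109922409), (0.11012563109397888, 0.1504107117652893), 87.34909057617188) [ 0.6047 -0.0369  0.0704]
scene 30 [ 0.529 -0.347  0.147] [ 0.541 -0.325  0.21 ] [ 0.534 -0.332  0.206]
24 [ 0.5351 -0.3351  0.207 ]
box 2231 ((0.6080065369606018, -0.035959064960479736), (0.11290513724088669, 0.15345001220703125), 87.53311920166016) [ 0.6114 -0.0352  0.0703]
box 2474 ((0.6150432825088501, 0.12308323383331299), (0.11109314858913422, 0.1511879712343216), 88.04358673095703) [0.6176 0.1239 0.0703]
```

View pics/c1.png

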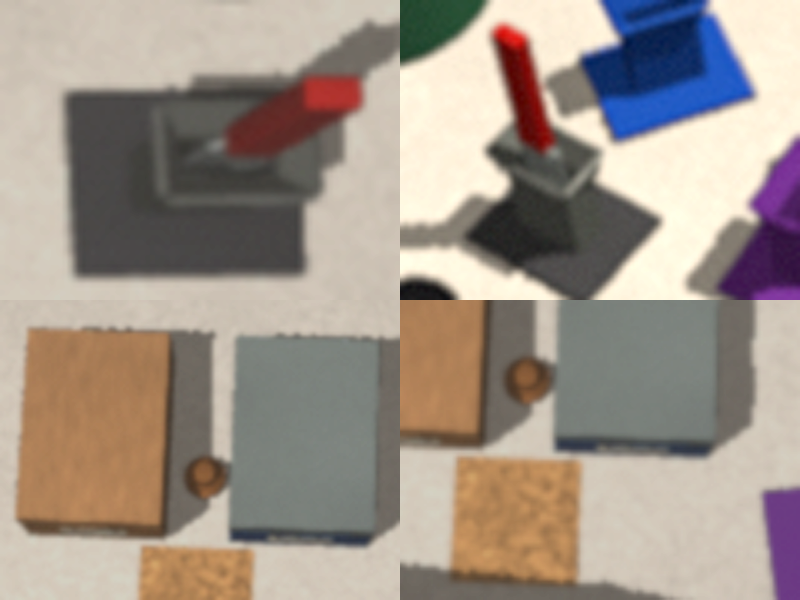

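Both crops show the grey holder carrying the red-handled shoehorn. The blue and purple ones are empty, so grey is the target. The knob's neck top is at about (309,172) in top, near the gap mouth, with the mat in front of it.

```bash
python3 - <<'E'
from h import *
print("foot",np.round(onz("top",[[443.2,178.4],[445.2,215],[490.6,214.6]],.008),4).tolist())
# scene crop corners 4x off (175,92)
sc=lambda u,v:[175+(u-400)/4,92+v/4]
print("foot scene",np.round(onz("scene",[sc(662,218),sc(467,232),sc(585,300)],.008),4).tolist())
tm=lambda u,v:[430+u/5,160+v/5]
print("mouth top",np.round(onz("top",[tm(152,97),tm(160,204),tm(320,196)],.09),4).tolist())
print("mouth scene",np.round(onz("scene",[sc(523,120),sc(487,150),sc(565,195),sc(602,152)],.09),4).tolist())
print("handle top",np.round(onz("top",[tm(307,78),tm(361,76),tm(361,107),tm(305,108)],.208),4).tolist())
print("handle low end",np.round(onz("top",[tm(228,140)],.1),4).tolist())
print("knob",np.round(onz("top",[[308.8,172]],.026),4).tolist())
P=cloud("top",np.load("pics/top0.npy"))
q=P[160:185,298:320].reshape(-1,3);q=q[(q[:,2]>.018)&(q[:,2]<.032)];print("knob depth",len(q),np.round(q.mean(0),4),np.round(q.min(0),3),np.round(q.max(0),3))
o=np.array([.611,.043]);y=-.045;c,s=np.cos(y),np.sin(y);R=np.array([[c,-s],[s,c]])
print("knob in boxes",R.T@(onz("top",[[308.8,172]],.026)[0,:2]-o), R.T@(q.mean(0)[:2]-o))
print("mat corners",np.round(onz("top",[[270+(455-400)/3.33,150+(457-300)/3.33],[270+180/3.33,150+160/3.33],[270+176/3.33,150+284/3.33],[270+52/3.33,150+278/3.33]],.001),4).tolist())
E
```

```text
foot [[0.5716, -0.2819, 0.008], [0.4837, -0.2825, 0.008], [0.4838, -0.3898, 0.008]]
foot scene [[0.4884, -0.2802, 0.008], [0.5737, -0.3883, 0.008], [0.5739, -0.2815, 0.008]]
mouth top [[0.5521, -0.2997, 0.09], [0.5042, -0.3007, 0.09], [0.5072, -0.3715, 0.09]]
mouth scene [[0.5179, -0.3646, 0.09], [0.5515, -0.3682, 0.09], [0.5526, -0.2997, 0.09], [0.5104, -0.3019, 0.09]]
handle top [[0.5352, -0.328, 0.208], [0.5359, -0.3495, 0.208], [0.5234, -0.3487, 0.208], [0.5232, -0.3265, 0.208]]
handle low end [[0.5307, -0.3292, 0.1]]
knob [[0.5855, 0.0377, 0.026]]
knob depth 55 [0.5837 0.0403 0.0248] [0.575 0.03  0.018] [0.593 0.052 0.031]
knob in boxes [-0.0252188  -0.00643511] [-0.02711359 -0.00390864]
mat corners [[0.5302, 0.0917, 0.001], [0.5273, 0.0023, 0.001], [0.4386, 0.0057, 0.001], [0.4434, 0.0934, 0.001]]
```

```bash
cat >> h.py <<'E'
from scipy.spatial.transform import Rotation as Ro
def to(x,y,z,yaw):
    "shift/turn (deg) in tool axes to reach TCP x,y,z, tool pointing down with tool y at angle yaw (rad) from world x"
    o=arm.get_obs(); R=Ro.from_quat(o["tool_rot"]); c,s=np.cos(yaw),np.sin(yaw)
    T=Ro.from_matrix(np.array([[s,c,0],[-c,s,0],[0,0,-1]]).T.T)
    print("shift",np.round(R.inv().apply(np.array([x,y,z])-o["tcp_pos"]),4),"turn",np.round((R.inv()*T).as_rotvec(degrees=True),1),"at",np.round(o["tcp_pos"],4),"t",o["clock"],"F",np.round(o["wrist_force"],1),round(o["grip_width"],4))
E
python3 -c "
from h import *
to(.5295,-.337,.27,0)"
```

```text
Traceback (most recent call last):
  File "h.py", line 20, in to
    T=Ro.from_matrix(np.array([[s,c,0],[-c,s,0],[0,0,-1]]).T.T)
  File "scipy/spatial/transform/_rotation.pyx", line 1143, in scipy.spatial.transform._rotation.Rotation.from_matrix
ValueError: Non-positive determinant (left-handed or null coordinate frame) in rotation matrix 0: [[ 0.  1.  0.]
 [-1.  0.  0.]
 [ 0.  0. -1.]].
```

Emit:
move_arm(
  series=[
    [[-0.21,-0.25,-0.06],[0,0,40],100],
    [[-0.21,-0.25,-0.06],[0,0,40],100],
    [[-0.21,-0.25,-0.06],[0,0,40],100],
    [[-0.21,-0.25,-0.06],[0,0,40],100],
    [[-0.21,-0.25,-0.06],[0,0,40],100],
    [[-0.21,-0.25,-0.06],[0,0,40],100],
    [[-0.21,-0.25,-0.06],[0,0,40],100],
    [[-0.21,-0.25,-0.06],[0,0,40],100],
  ],
)

```text
clock: 0.77
tcp_pos: [0.3328, 0.2698, 0.2828]
tool_rot: [0.511, 0.859, -0.0, -0.0]
wrist_force: [0.6, -0.9, 0.7]
grip_width: 0.0877
gripper_force: 0.0
```

```bash
python3 -c "
from h import *
to(.5295,-.337,.27,0)"
```

```text
Traceback (most recent call last):
  File "h.py", line 20, in to
    T=Ro.from_matrix(np.array([[s,c,0],[-c,s,0],[0,0,-1]]).T.T)
  File "scipy/spatial/transform/_rotation.pyx", line 1143, in scipy.spatial.transform._rotation.Rotation.from_matrix
ValueError: Non-positive determinant (left-handed or null coordinate frame) in rotation matrix 0: [[ 0.  1.  0.]
 [-1.  0.  0.]
 [ 0.  0. -1.]].
```

```bash
sed -i 's/T=Ro.from_matrix.*/T=Ro.from_matrix([[-s,c,0],[c,s,0],[0,0,-1]])/' h.py; python3 -c "
from h import *
to(.5295,-.337,.27,0)"
```

```text
shift [-0.6271 -0.1166  0.0127] turn [-0.  -0.  28.5] at [0.3328 0.2698 0.2828] t 0.7667 F [ 0.6 -0.9  0.7] 0.0877
```

Emit:
move_arm(
  series=[
    [[-0.313,-0.058,0],[0,0,28.5],100],
    [[-0.313,-0.058,0],[0,0,28.5],100],
    [[-0.313,-0.058,0],[0,0,28.5],100],
    [[-0.313,-0.058,0],[0,0,28.5],100],
    [[-0.313,-0.058,0],[0,0,28.5],100],
    [[-0.313,-0.058,0],[0,0,28.5],100],
    [[-0.313,-0.058,0],[0,0,28.5],100],
    [[-0.313,-0.058,0],[0,0,28.5],100],
  ],
)

```text
clock: 1.43
tcp_pos: [0.4314, -0.0347, 0.2829]
tool_rot: [0.708, 0.706, 0.0, 0.0]
wrist_force: [0.6, -0.0, 0.4]
grip_width: 0.0883
gripper_force: 0.0
```

```bash
python3 -c "
from h import *
to(.5295,-.337,.27,0)"
```

```text
shift [-0.302   0.0989  0.0131] turn [ 0.1  0.  -0.2] at [ 0.4314 -0.0347  0.2829] t 1.4333 F [ 0.6 -0.   0.4] 0.0883
```

Emit:
move_arm(
  series=[
    [[-0.302,0.098,0.01],[0,0,0],100],
    [[-0.302,0.098,0.01],[0,0,0],100],
    [[-0.302,0.098,0.01],[0,0,0],100],
    [[-0.302,0.098,0.01],[0,0,0],100],
    [[-0.302,0.098,0.01],[0,0,0],100],
    [[-0.302,0.098,0.01],[0,0,0],100],
    [[-0.302,0.098,0.01],[0,0,0],100],
    [[-0.302,0.098,0.01],[0,0,0],100],
  ],
)

```text
clock: 2.1
tcp_pos: [0.5293, -0.3363, 0.2716]
tool_rot: [0.708, 0.707, -0.001, -0.0]
wrist_force: [-0.9, 0.9, 0.4]
grip_width: 0.088
gripper_force: 0.0
```

```bash
python3 - <<'E'
from h import *
to(.5295,-.337,.154,0)
p,d=arm.capture("scene")
cv2.imwrite("pics/s1.png",cv2.resize(p[40:190,140:340,::-1],None,fx=4,fy=4,interpolation=cv2.INTER_CUBIC))
E
```

```text
shift [-0.0005  0.0004  0.1176] turn [-0.1  0.1 -0.1] at [ 0.5293 -0.3363  0.2716] t 2.1 F [-0.9  0.9  0.4] 0.088
```

View pics/s1.png

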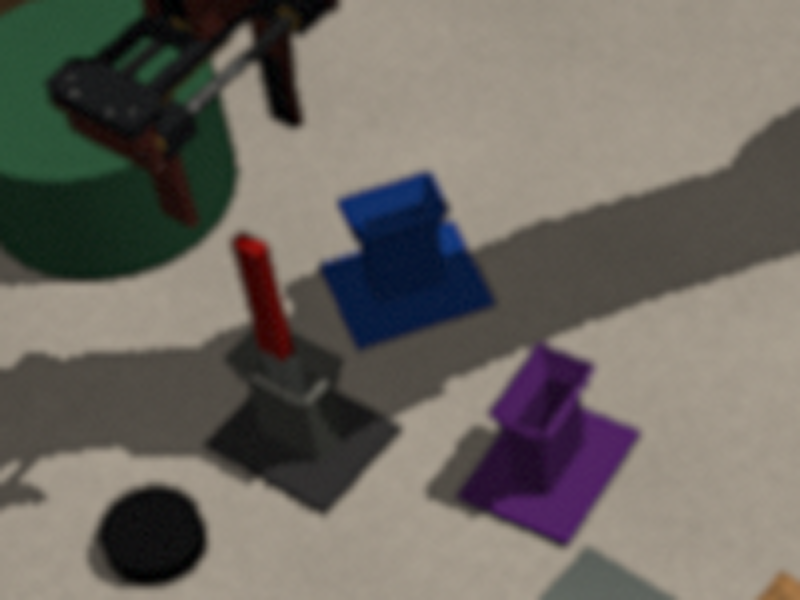

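The fingertips, at about (190,220) and (290,120) in the crop, straddle the handle top at (250,240) from above. I'll descend and grip.

Emit:
move_arm(
  series=[
    [[0,0,0.03],[0,0,0],100],
    [[0,0,0.06],[0,0,0],100],
    [[0,0,0.09],[0,0,0],100],
    [[0,0,0.117],[0,0,0],100],
    [[0,0,0.117],[0,0,0],100],
    [[0,0,0.117],[0,0,0],30],
    [[0,0,0.117],[0,0,0],22],
    [[0,0,0.117],[0,0,0],18],
  ],
  force=10,
)

```text
clock: 2.82
tcp_pos: [0.5303, -0.3333, 0.1577]
tool_rot: [0.707, 0.707, 0.0, 0.001]
wrist_force: [0.2, -0.0, 0.5]
grip_width: 0.0712
gripper_force: 0.0
```

Emit:
move_arm(
  series=[
    [[0,0,0],[0,0,0],0],
    [[0,0,0],[0,0,0],0],
    [[0,0,0],[0,0,0],0],
    [[0,0,0],[0,0,0],0],
    [[0,0,0],[0,0,0],0],
    [[0,0,0],[0,0,0],0],
  ],
  force=10,
)

```text
clock: 3.32
tcp_pos: [0.5294, -0.3325, 0.1557]
tool_rot: [0.707, 0.707, 0.0, 0.0]
wrist_force: [0.3, -0.6, 0.1]
grip_width: 0.0313
gripper_force: 0.0
```

Emit:
move_arm(
  series=[
    [[0,0,0],[0,0,0],0],
    [[0,0,0],[0,0,0],0],
    [[0,0,0],[0,0,0],0],
  ],
  force=50,
)

```text
clock: 3.57
tcp_pos: [0.5294, -0.3326, 0.1556]
tool_rot: [0.707, 0.707, -0.0, -0.0]
wrist_force: [-0.5, -0.7, -0.2]
grip_width: 0.0138
gripper_force: 50.0
```

Emit:
move_arm(
  series=[
    [[0,0,-0.015],[0,0,0],0],
    [[0,0,-0.03],[0,0,0],0],
    [[0,0,-0.045],[0,0,0],0],
    [[0,0,-0.06],[0,0,0],0],
    [[0,0,-0.08],[0,0,0],0],
    [[0,0,-0.1],[0,0,0],0],
    [[0,0,-0.12],[0,0,0],0],
    [[0,0,-0.13],[0,0,0],0],
  ],
)

```text
clock: 4.23
tcp_pos: [0.5297, -0.3331, 0.2878]
tool_rot: [0.707, 0.707, 0.0, 0.001]
wrist_force: [0.2, -0.8, -0.6]
grip_width: 0.0137
gripper_force: 50.0
```

```bash
python3 - <<'E'
from h import *
to(.631,.0421,.2856,-.045)
p,d=arm.capture("scene");q,e=arm.capture("top")
A=cv2.resize(p[40:190,160:260,::-1],(400,600),interpolation=cv2.INTER_CUBIC)
B=cv2.resize(q[110:260,440:540,::-1],(400,600),interpolation=cv2.INTER_CUBIC)
cv2.imwrite("pics/s2.png",np.clip(np.hstack([A,B])*1.5,0,255).astype('u1'))
E
```

```text
shift [0.3752 0.1014 0.002 ] turn [0.1 0.1 2.6] at [ 0.5297 -0.3331  0.2878] t 4.2333 F [ 0.2 -0.8 -0.6] 0.0137
```

View pics/s2.png

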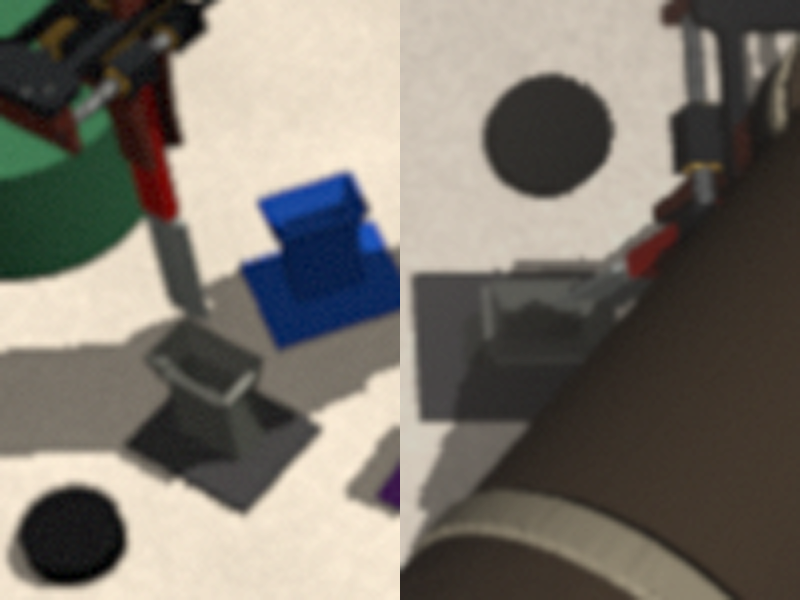

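The left panel shows the blade out, with its tip at about crop (190,310), clear above the holder mouth at (205,360). The holder is undisturbed.

```bash
python3 - <<'E'
from h import *
print(onz("scene",[[207.5,117.5],[203,115],[212,119]],.14))
E
```

```text
[[ 0.53119797 -0.33633587  0.14      ]
 [ 0.53103279 -0.35176142  0.14      ]
 [ 0.52872574 -0.32318511  0.14      ]]
```

Emit:
move_arm(
  series=[
    [[0.3,0.08,0],[0,0,2.6],0],
    [[0.3,0.08,0],[0,0,2.6],0],
    [[0.3,0.08,0],[0,0,2.6],0],
    [[0.3,0.08,0],[0,0,2.6],0],
    [[0.3,0.08,0],[0,0,2.6],0],
    [[0.3,0.08,0],[0,0,2.6],0],
    [[0.3,0.08,0],[0,0,2.6],0],
    [[0.3,0.08,0],[0,0,2.6],0],
  ],
)

```text
clock: 5.0
tcp_pos: [0.6098, -0.0251, 0.2833]
tool_rot: [0.72, 0.694, -0.0, -0.002]
wrist_force: [0.3, -0.1, -0.9]
grip_width: 0.0139
gripper_force: 50.0
```

```bash
python3 -c "
from h import *
to(.631,.044,.285,-.045)"
```

```text
shift [ 0.0698  0.0186 -0.0016] turn [-0.1 -0.1  0.4] at [ 0.6098 -0.0251  0.2833] t 5.0 F [ 0.3 -0.1 -0.9] 0.0139
```

Emit:
move_arm(
  series=[
    [[0.07,0.0185,0],[0,0,0],0],
    [[0.07,0.0185,0],[0,0,0],0],
    [[0.07,0.0185,0],[0,0,0],0],
    [[0.07,0.0185,0.025],[0,0,0],0],
    [[0.07,0.0185,0.05],[0,0,0],0],
    [[0.07,0.0185,0.05],[0,0,0],0],
    [[0.07,0.0185,0.05],[0,0,0],0],
  ],
)

```text
clock: 5.58
tcp_pos: [0.6296, 0.0365, 0.2338]
tool_rot: [0.723, 0.691, -0.002, -0.001]
wrist_force: [-0.1, -0.1, -0.2]
grip_width: 0.0137
gripper_force: 50.0
```

```bash
python3 - <<'E'
from h import *
to(.631,.044,.155,-.045)
p,d=arm.capture("scene");q,e=arm.capture("top")
A=cv2.resize(p[150:300,240:390,::-1],(400,400),interpolation=cv2.INTER_CUBIC)
B=cv2.resize(q[110:260,240:390,::-1],(400,400),interpolation=cv2.INTER_CUBIC)
cv2.imwrite("pics/s3.png",np.clip(np.hstack([A,B])*1.5,0,255).astype('u1'))
E
```

```text
shift [0.0077 0.0014 0.0788] turn [-0.2  0.1 -0. ] at [0.6296 0.0365 0.2338] t 5.5833 F [-0.1 -0.1 -0.2] 0.0137
```

View pics/s3.png

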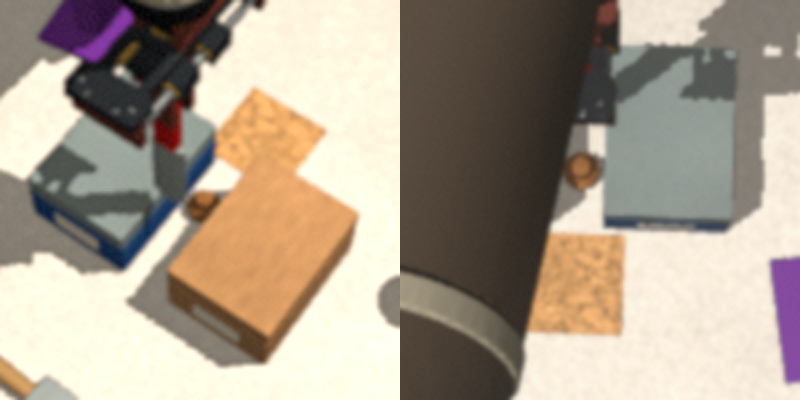

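The scene panel shows the blade over the gap, with its lower end at crop about (171,197) and the knob at (203,207) on the mat side of it. The blade sits slightly towards the blue box.

```bash
python3 - <<'E'
from h import *
P=onz("scene",[[240+155*.375,150+192*.375],[240+187*.375,150+200*.375],[304,224]],.086)
print(P)
y=-.045;c,s=np.cos(y),np.sin(y);R=np.array([[c,-s],[s,c]]);print((P[:,:2]-[.611,.043])@R)
to(.631,.044,.234,-.045)
E
```

```text
[[0.63540236 0.01885847 0.086     ]
 [0.62644367 0.0476027  0.086     ]
 [0.63221806 0.03376133 0.086     ]]
[[ 0.02546366 -0.02301936]
 [ 0.01522099  0.00529277]
 [ 0.02161218 -0.00827482]]
shift [ 0.0079 -0.0005  0.0023] turn [ 0.  0. -0.] at [0.6312 0.0361 0.2363] t 5.6833 F [ 0.8  0.5 -1.1] 0.0136
```

Emit:
move_arm(
  series=[
    [[0.0075,0.0015,0],[0,0,0],0],
    [[0.0075,0.0015,0],[0,0,0],0],
    [[0.0075,0.0015,0],[0,0,0],0],
    [[0.0075,0.0015,0],[0,0,0],0],
  ],
)

```text
clock: 6.02
tcp_pos: [0.6329, 0.0442, 0.2362]
tool_rot: [0.723, 0.691, 0.0, 0.0]
wrist_force: [-0.2, -1.2, -1.0]
grip_width: 0.0134
gripper_force: 50.0
```

```bash
python3 - <<'E'
from h import *
to(.631,.044,.155,-.045)
p,d=arm.capture("scene")
A=cv2.resize(p[180:280,260:360,::-1],(600,600),interpolation=cv2.INTER_CUBIC)
cv2.imwrite("pics/s4.png",np.clip(A*1.5,0,255).astype('u1'))
E
```

```text
shift [-0.0003 -0.002   0.0812] turn [ 0. -0.  0.] at [0.6329 0.0442 0.2362] t 6.0167 F [-0.2 -1.2 -1. ] 0.0134
```

View pics/s4.png

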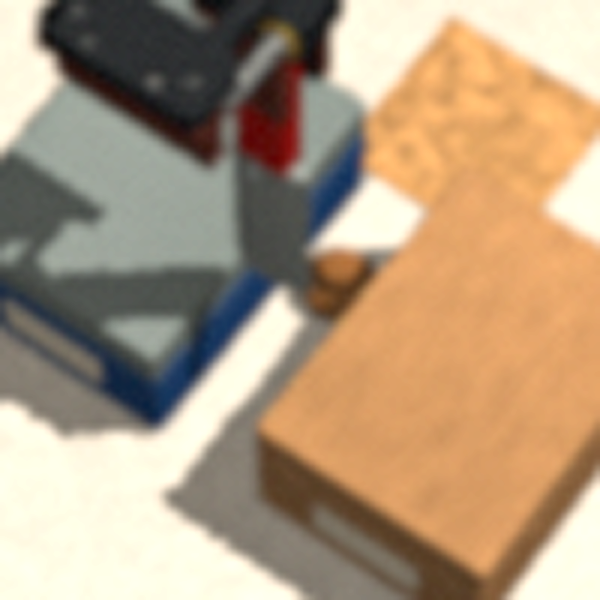

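The blade's lower edge runs from crop (238,262) to (312,285). The knob is at (337,270), and the gap runs between the lid edge and the brown box.

```bash
python3 - <<'E'
from h import *
P=onz("scene",[[260+238/6,180+262/6],[260+312/6,180+285/6]],.0886)
P=np.vstack([P,P.mean(0)])
y=-.045;c,s=np.cos(y),np.sin(y);R=np.array([[c,-s],[s,c]]);print(P,(P[:,:2]-[.611,.043])@R)
E
```

```text
[[0.63830421 0.02536428 0.0886    ]
 [0.63083226 0.05587393 0.0886    ]
 [0.63456823 0.0406191  0.0886    ]] [[ 0.02806991 -0.01638959]
 [ 0.01923305  0.01375304]
 [ 0.02365148 -0.00131827]]
```

The blade is centred in the gap at boxes (0.024, -0.001), so I'll lower it.

Emit:
move_arm(
  series=[
    [[0,0,0.015],[0,0,0],0],
    [[0,0,0.03],[0,0,0],0],
    [[0,0,0.045],[0,0,0],0],
    [[0,0,0.06],[0,0,0],0],
    [[0,0,0.07],[0,0,0],0],
    [[0,0,0.08],[0,0,0],0],
    [[0,0,0.08],[0,0,0],0],
    [[0,0,0.08],[0,0,0],0],
  ],
)

```text
clock: 6.73
tcp_pos: [0.6327, 0.0438, 0.1556]
tool_rot: [0.723, 0.691, -0.0, -0.0]
wrist_force: [-0.6, -0.8, 0.0]
grip_width: 0.0139
gripper_force: 50.0
```

```bash
python3 -c "
from h import *
to(.611-.104,.044+.0056,.152,-.045)"
```

```text
shift [ 1.000e-04 -1.258e-01  3.600e-03] turn [-0.  0. -0.] at [0.6327 0.0438 0.1556] t 6.7333 F [-0.6 -0.8  0. ] 0.0139
```

Emit:
move_arm(
  series=[
    [[0,0,0.0035],[0,0,0],0],
    [[0,-0.006,0.0035],[0,0,0],0],
    [[0,-0.012,0.0035],[0,0,0],0],
    [[0,-0.018,0.0035],[0,0,0],0],
    [[0,-0.023,0.0035],[0,0,0],0],
    [[0,-0.028,0.0035],[0,0,0],0],
    [[0,-0.033,0.0035],[0,0,0],0],
    [[0,-0.038,0.0035],[0,0,0],0],
  ],
)

```text
clock: 7.4
tcp_pos: [0.5943, 0.0458, 0.1524]
tool_rot: [0.723, 0.691, 0.0, 0.0]
wrist_force: [-0.2, 0.5, -2.0]
grip_width: 0.0142
gripper_force: 50.0
```

Emit:
move_arm(
  series=[
    [[0,-0.005,0],[0,0,0],0],
    [[0,-0.01,0],[0,0,0],0],
    [[0,-0.015,0],[0,0,0],0],
    [[0,-0.02,0],[0,0,0],0],
    [[0,-0.025,0],[0,0,0],0],
    [[0,-0.03,0],[0,0,0],0],
    [[0,-0.035,0],[0,0,0],0],
    [[0,-0.04,0],[0,0,0],0],
  ],
)

```text
clock: 8.07
tcp_pos: [0.5543, 0.0475, 0.1521]
tool_rot: [0.723, 0.691, -0.0, 0.0]
wrist_force: [0.7, 0.9, -0.6]
grip_width: 0.0139
gripper_force: 50.0
```

```bash
python3 - <<'E'
from h import *
to(.611-.104,.044+.0056,.152,-.045)
p,d=arm.capture("scene")
A=cv2.resize(p[160:260,280:380,::-1],(600,600),interpolation=cv2.INTER_CUBIC)
cv2.imwrite("pics/s5.png",np.clip(A*1.5,0,255).astype('u1'))
E
```

```text
shift [-0.     -0.0473  0.0001] turn [-0.  0.  0.] at [0.5543 0.0475 0.1521] t 8.0667 F [ 0.7  0.9 -0.6] 0.0139
```

View pics/s5.png

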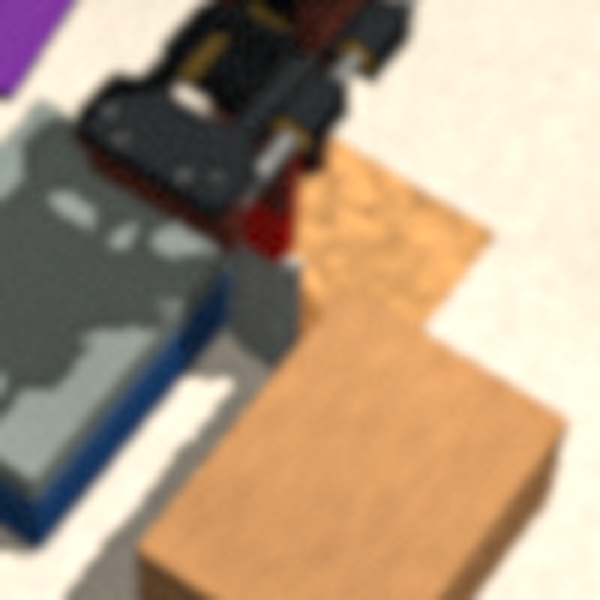

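The gap behind the blade is empty at about (210,390). The knob is hidden in front of the blade and moving with it. I'll continue onto the mat.

Emit:
move_arm(
  series=[
    [[0,-0.005,0],[0,0,0],0],
    [[0,-0.01,0],[0,0,0],0],
    [[0,-0.014,0],[0,0,0],0],
    [[0,-0.018,0],[0,0,0],0],
    [[0,-0.022,0],[0,0,0],0],
    [[0,-0.026,0],[0,0,0],0],
    [[0,-0.03,0],[0,0,0],0],
    [[0,-0.034,0],[0,0,0],0],
  ],
)

```text
clock: 8.78
tcp_pos: [0.5204, 0.0491, 0.1521]
tool_rot: [0.723, 0.691, 0.0, -0.0]
wrist_force: [0.3, 0.4, -0.3]
grip_width: 0.0137
gripper_force: 50.0
```

Emit:
move_arm(
  series=[
    [[0,-0.004,0],[0,0,0],0],
    [[0,-0.008,0],[0,0,0],0],
    [[0,-0.011,0],[0,0,0],0],
    [[0,-0.013,0],[0,0,0],0],
    [[0,-0.013,0],[0,0,0],0],
    [[0,-0.013,0],[0,0,0],0],
    [[0,-0.013,0],[0,0,0],0],
    [[0,-0.013,0],[0,0,0],0],
  ],
)

```text
clock: 9.45
tcp_pos: [0.508, 0.0496, 0.1521]
tool_rot: [0.723, 0.691, 0.0, 0.0]
wrist_force: [-0.9, -0.1, -0.9]
grip_width: 0.014
gripper_force: 50.0
```

Emit:
move_arm(
  series=[
    [[0,0.005,0],[0,0,0],0],
    [[0,0.012,0],[0,0,0],0],
    [[0,0.015,-0.015],[0,0,0],0],
    [[0,0.015,-0.045],[0,0,0],0],
    [[0,0.015,-0.075],[0,0,0],0],
    [[0,0.015,-0.105],[0,0,0],0],
    [[0,0.015,-0.135],[0,0,0],0],
    [[0,0.015,-0.135],[0,0,0],0],
  ],
)

```text
clock: 10.12
tcp_pos: [0.5261, 0.0485, 0.2925]
tool_rot: [0.723, 0.691, 0.004, 0.002]
wrist_force: [-0.2, -0.6, -1.0]
grip_width: 0.0136
gripper_force: 50.0
```

```bash
python3 - <<'E'
from h import *
to(.5294,-.3326,.2876,0)
p,d=arm.capture("scene");q,e=arm.capture("top")
A=cv2.resize(p[140:290,260:410,::-1],(400,400),interpolation=cv2.INTER_CUBIC)
B=cv2.resize(q[150:250,250:350,::-1],(400,400),interpolation=cv2.INTER_CUBIC)
cv2.imwrite("pics/s6.png",np.clip(np.hstack([A,B])*1.5,0,255).astype('u1'))
E
```

```text
shift [-0.3806  0.0206  0.0041] turn [ 0.5 -0.1 -2.6] at [0.5261 0.0485 0.2925] t 10.1167 F [-0.2 -0.6 -1. ] 0.0136
```

View pics/s6.png

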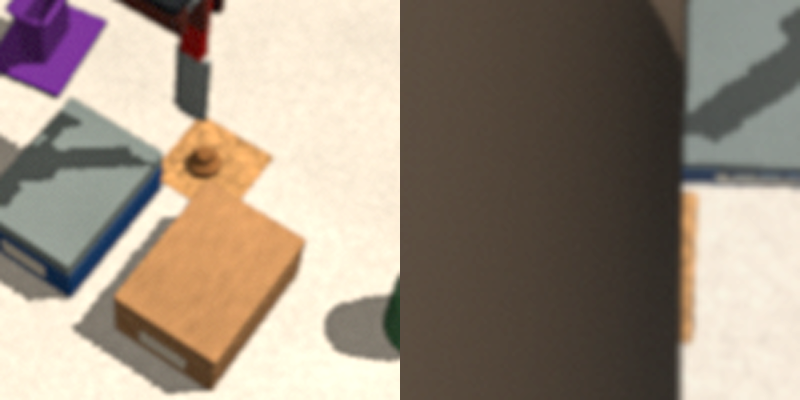

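The knob sits on the mat, with its neck top at crop (207,152). I'll measure it.

```bash
python3 - <<'E'
from h import *
P=onz("scene",[[337.6,197]],.026)
y=-.045;c,s=np.cos(y),np.sin(y);R=np.array([[c,-s],[s,c]]);print(P,(P[:,:2]-[.611,.043])@R+[.125,0])
to(.5294,-.3326,.29,0)
E
```

```text
[[0.4904039  0.04398933 0.026     ]] [[ 0.00448148 -0.00443666]]
shift [-0.3811  0.0226 -0.0024] turn [ 0.1 -0.1 -2.6] at [0.5238 0.0491 0.2879] t 10.2167 F [-0.7  0.8 -0.3] 0.0139
```

Emit:
move_arm(
  series=[
    [[-0.31,0.018,0],[0,0,-2.6],0],
    [[-0.31,0.018,0],[0,0,-2.6],0],
    [[-0.31,0.018,0],[0,0,-2.6],0],
    [[-0.31,0.018,0],[0,0,-2.6],0],
    [[-0.31,0.018,0],[0,0,-2.6],0],
    [[-0.31,0.018,0],[0,0,-2.6],0],
    [[-0.31,0.018,0],[0,0,-2.6],0],
    [[-0.31,0.018,0],[0,0,-2.6],0],
  ],
)

```text
clock: 10.88
tcp_pos: [0.5249, -0.2672, 0.2856]
tool_rot: [0.709, 0.705, -0.002, -0.0]
wrist_force: [-1.3, 0.4, -1.3]
grip_width: 0.0138
gripper_force: 50.0
```

```bash
python3 -c "
from h import *
to(.5294,-.3326,.2876,0)"
```

```text
shift [-0.0654  0.0048 -0.0019] turn [-0.1  0.1 -0.3] at [ 0.5249 -0.2672  0.2856] t 10.8833 F [-1.3  0.4 -1.3] 0.0138
```

Emit:
move_arm(
  series=[
    [[-0.03,0.003,0],[0,0,0],0],
    [[-0.06,0.005,0],[0,0,0],0],
    [[-0.06,0.005,0],[0,0,0],0],
    [[-0.06,0.005,0],[0,0,0],0],
    [[-0.06,0.005,0],[0,0,0],0],
    [[-0.06,0.005,0],[0,0,0],0],
  ],
)

```text
clock: 11.38
tcp_pos: [0.5322, -0.3201, 0.2861]
tool_rot: [0.706, 0.708, 0.0, -0.001]
wrist_force: [0.4, -0.1, -1.2]
grip_width: 0.0139
gripper_force: 50.0
```

```bash
python3 -c "
from h import *
to(.5294,-.3326,.2876,0)"
```

```text
shift [-0.0125 -0.0028 -0.0015] turn [-0.1 -0.1  0.1] at [ 0.5322 -0.3201  0.2861] t 11.3833 F [ 0.4 -0.1 -1.2] 0.0139
```

Emit:
move_arm(
  series=[
    [[-0.0125,-0.0025,0],[0,0,0],0],
    [[-0.0125,-0.0025,0],[0,0,0],0],
    [[-0.0125,-0.0025,0],[0,0,0],0],
    [[-0.0125,-0.0025,0],[0,0,0],0],
    [[-0.0125,-0.0025,0],[0,0,0],0],
  ],
)

```text
clock: 11.8
tcp_pos: [0.5298, -0.333, 0.2871]
tool_rot: [0.706, 0.708, 0.0, -0.0]
wrist_force: [-0.1, -0.2, -1.1]
grip_width: 0.0136
gripper_force: 50.0
```

```bash
python3 - <<'E'
from h import *
to(.5294,-.3326,.1556,0)
p,d=arm.capture("scene")
A=cv2.resize(p[60:180,160:260,::-1],(500,600),interpolation=cv2.INTER_CUBIC)
cv2.imwrite("pics/s7.png",np.clip(A*1.5,0,255).astype('u1'))
E
```

```text
shift [ 0.0003 -0.0005  0.1315] turn [ 0.  -0.   0.1] at [ 0.5298 -0.333   0.2871] t 11.8 F [-0.1 -0.2 -1.1] 0.0136
```

View pics/s7.png

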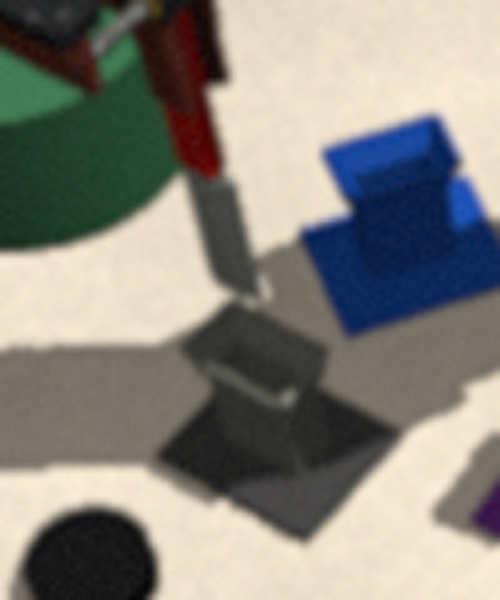

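The blade, with its lower end at (240,290), hangs above the holder mouth at (255,345) as it did after the pull. I'll lower it back along the same line.

Emit:
move_arm(
  series=[
    [[0,0,0.015],[0,0,0],0],
    [[0,0,0.03],[0,0,0],0],
    [[0,0,0.045],[0,0,0],0],
    [[0,0,0.055],[0,0,0],0],
    [[0,0,0.065],[0,0,0],0],
    [[0,0,0.075],[0,0,0],0],
    [[0,0,0.075],[0,0,0],0],
  ],
)

```text
clock: 12.43
tcp_pos: [0.5289, -0.3333, 0.2102]
tool_rot: [0.707, 0.707, -0.0, -0.001]
wrist_force: [0.2, 0.3, -2.4]
grip_width: 0.0138
gripper_force: 50.0
```

Emit:
move_arm(
  series=[
    [[0,0,0.01],[0,0,0],0],
    [[0,0,0.02],[0,0,0],0],
    [[0,0,0.03],[0,0,0],0],
    [[0,0,0.04],[0,0,0],0],
    [[0,0,0.048],[0,0,0],0],
    [[0,0,0.054],[0,0,0],0],
    [[0,0,0.054],[0,0,0],0],
  ],
)

```text
clock: 13.02
tcp_pos: [0.5288, -0.3336, 0.1565]
tool_rot: [0.707, 0.707, -0.0, -0.001]
wrist_force: [-0.4, 0.4, -1.4]
grip_width: 0.0139
gripper_force: 50.0
```

```bash
python3 -c "
from h import *
to(.5294,-.3326,.1556,0)"
```

```text
shift [0.001  0.0006 0.0009] turn [-0.1 -0.1  0. ] at [ 0.5288 -0.3336  0.1565] t 13.0167 F [-0.4  0.4 -1.4] 0.0139
```

Emit:
move_arm(
  series=[
    [[0,0,0],[0,0,0],20],
    [[0,0,0],[0,0,0],30],
    [[0,0,0],[0,0,0],50],
    [[0,0,0],[0,0,0],70],
    [[0,0,0],[0,0,0],80],
    [[0,0,0],[0,0,0],80],
    [[0,0,0],[0,0,0],80],
    [[0,0,0],[0,0,0],80],
  ],
)

```text
clock: 13.68
tcp_pos: [0.5294, -0.334, 0.1582]
tool_rot: [0.707, 0.707, 0.0, 0.0]
wrist_force: [0.7, 0.7, -0.9]
grip_width: 0.0608
gripper_force: 0.0
```

Emit:
move_arm(
  series=[
    [[0,0,-0.02],[0,0,0],80],
    [[0,0,-0.05],[0,0,0],80],
    [[0,0,-0.08],[0,0,0],80],
    [[0,0,-0.11],[0,0,0],80],
    [[0,0,-0.14],[0,0,0],80],
    [[0,0,-0.14],[0,0,0],80],
    [[0,0,-0.14],[0,0,0],80],
  ],
)

```text
clock: 14.27
tcp_pos: [0.5299, -0.3347, 0.2997]
tool_rot: [0.707, 0.707, 0.001, 0.001]
wrist_force: [-0.1, 0.1, -0.2]
grip_width: 0.0702
gripper_force: 0.0
```

```bash
python3 - <<'E'
from h import *
p,d=arm.capture("scene")
A=cv2.resize(p[60:260,150:390,::-1],(720,600),interpolation=cv2.INTER_CUBIC)
cv2.imwrite("pics/s8.png",np.clip(A*1.5,0,255).astype('u1'))
E
```

```text
(no output)
```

View pics/s8.png

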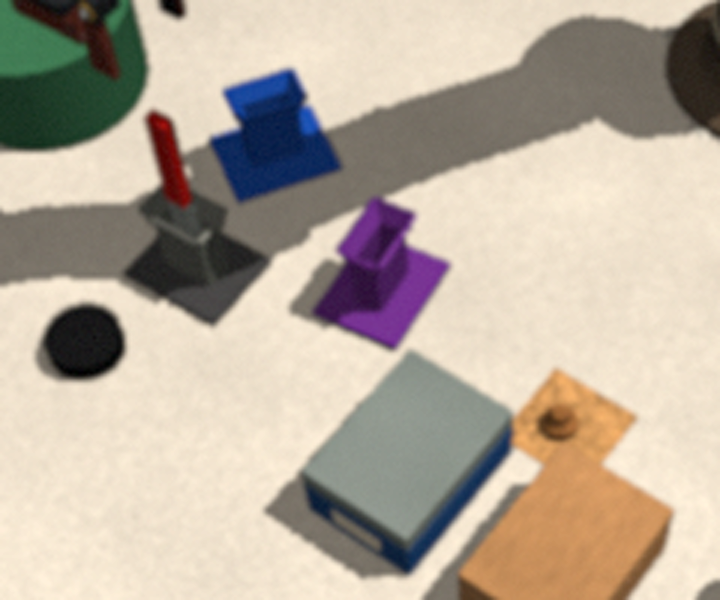

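The shoehorn is fully seated and upright in the grey holder, with the handle at (170,160). The knob is on the mat at (558,418), and the gripper is clear above at (80,30).

```bash
python3 -c "
from workcell import arm
print(arm.job_done())"
```

```text
the job is handed in; nothing more can be done
None
```

The job is handed in at about 14 s: the knob lies on the mat about 5 mm off centre along each axis, the shoehorn is back in its grey holder blade down, and the gripper is clear; no verdict was returned.

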